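# Empty a gate pan of tibial trays into the catch bin

## Task

Carry the loaded gate pan level, by the bar across its middle, to the white cradle, put it down there with its gate end towards the steel bin, let go of it and lower the gate fully. Then take the pan by its end handle instead and tip it gently, so that all three resin trays slide out through the open gate end into the bin, and set the pan back level on the cradle with the gate still down. Never touch the resin trays with the gripper or tip them out any other way, and leave the jar, the mould and the calliper where they are.

Things in the scene. Friction and masses are not known exactly. Their poses are not given: they have to be found in the camera images.
- pan: loose aluminium gate pan, about 0.44 kg empty. Origin: centre of its underside, z up, +x to the gate end. 160 mm long (x -80 to 80), 92 wide; floor top at z 14; 4 mm side and rear walls up to z 44; the +x end is closed by the gate alone. Two full-width runners under it, 10 mm high, at x -62 to -54 and 54 to 62. At the start the slotted stand blocks the gate from being lowered.
- crossbar_mid (a point): middle of the dark square bar (12 x 12 mm, 92 mm long along the pan's y) that bridges the pan above its middle; at (0, 0, 68) mm in the pan's frame. The bar's underside is 62 mm above the pan's origin. For level carrying only.
- end_handle_mid (a point): middle of the dark round bar (12 mm diameter, along the pan's y, straight for 72 mm) of the U-shaped handle behind the pan's rear wall; at (-126, 0, 42) mm in the pan's frame; 40 mm clear between bar and rear wall. Being round, it can turn between the fingers.
- gate_hinge (a point): middle of the gate's hinge line, at (80, 0, 14) mm in the pan's frame; the hinge runs along the pan's y, at the floor's end.
- gate_tab (a point): centre of the dark tab on the middle of the gate's upper edge. The gate is a 4 mm plate 90 mm wide, its edge 28 mm from the hinge; the tab is 14 mm wide (along the pan's y), 8 mm thick and stands on from 28 to 57 mm from the hinge; this point is 44 mm from the hinge along the gate and 4 mm out from the gate's inner face.
- gate (a joint): angle of the gate about gate_hinge: 0 shut (upright), about 1.57 level with the pan floor and pointing away in the pan's +x as a chute, stop at 1.62. A stiff hinge (0.035 N m friction): the gate stays where it is left.
- tray1: ivory resin knee tibial tray (the three are alike): flat rounded plate about 36 (x) x 56 (y) x 6 mm with an upright stem 14 mm in diameter rising to 26 mm; 15 to 45 g; origin: centre of the plate's underside, z along the stem. Starts stem up, loose on the pan floor; begins to slide when the pan is tipped 13 to 20 degrees.
- tray2: ivory resin knee tibial tray (the three are alike): flat rounded plate about 36 (x) x 56 (y) x 6 mm with an upright stem 14 mm in diameter rising to 26 mm; 15 to 45 g; origin: centre of the plate's underside, z along the stem. Starts stem up, loose on the pan floor; begins to slide when the pan is tipped 13 to 20 degrees.
- tray3: ivory resin knee tibial tray (the three are alike): flat rounded plate about 36 (x) x 56 (y) x 6 mm with an upright stem 14 mm in diameter rising to 26 mm; 15 to 45 g; origin: centre of the plate's underside, z along the stem. Starts stem up, loose on the pan floor; begins to slide when the pan is tipped 13 to 20 degrees.
- cradle: fixed white tipping cradle; origin: centre of its underside; +x to the bin. Level top 70 mm up, 150 mm (x -75 to 75) by 110 mm; at its +x edge (x 69 to 75) a stop lip 6 mm high. The pan stands on it, pan +x along cradle +x, both runners behind the lip; front runner meets the lip at pan origin x = +7 mm; the lip holds the pan as its rear is lifted. 8 mm foot plate, 130 mm wide, x -95 to 75.
- bin: fixed open steel catch bin, 170 mm (x) x 150 mm (y), origin at the centre of its underside, x along the cradle's x. Floor 5 mm thick, walls 4 mm: near wall (-x, beside the cradle) 35 mm high, side walls 50 mm, far wall 60 mm. It stands about 165 to 180 mm ahead of the cradle's origin.
- stand: fixed clear acrylic stand with upright grooves, 60 mm (x) x 130 mm (y) x 82 mm high, origin at the centre of its underside; stands just before the pan's gate at the start.
- jar: bystander: squat glass rinse jar with ridged steel lid, 68 mm diameter, 86 mm high, origin at the centre of its underside.
- mould: bystander: green silicone mould half, 80 x 60 x 30 mm, origin at the centre of its underside.
- calliper: bystander: chrome calliper body lying flat, 150 mm long (x), jaws reaching 46 mm to -y, 9 mm high, origin at the middle of its beam's underside.
Mind the look-alikes: they are no part of the job. What is shaped like the pan but red is not meant.

How it is judged (in metres and radians):
On the way, in this order (a step that is already met when the one before it is completed fails the run):
1. the loaded pan stands level on the cradle, gate end towards the bin, gate still up, let go (x of pan in the frame of cradle between -0.014 and 0.012 m and y of pan in the frame of cradle between -0.025 and 0.025 m and z of pan in the frame of cradle between 0.065 and 0.075 m and x of gate_hinge in the frame of cradle above 0.05 m and angle between the x axis of pan and the x axis of cradle, either way round below 0.17 rad and angle between pan's own z axis and vertical below 0.08 rad and value of joint gate below 0.5 rad and contact force between the fingers and pan below 0.2 N), for 0.2 s.
2. the gate is lowered while the pan stands on the cradle (x of pan in the frame of cradle between -0.014 and 0.014 m and y of pan in the frame of cradle between -0.025 and 0.025 m and z of pan in the frame of cradle between 0.065 and 0.075 m and x of gate_hinge in the frame of cradle above 0.05 m and angle between the x axis of pan and the x axis of cradle, either way round below 0.17 rad and angle between pan's own z axis and vertical below 0.12 rad and value of joint gate above 1.35 rad), for 0.1 s.
3. the pan is held by its end handle and is being tipped (angle between pan's own z axis and vertical above 0.15 rad and distance between the grasp point and end_handle_mid below 0.05 m and contact force between the fingers and pan above 0.3 N), for 0.05 s.
4. all three resin trays lie in the bin (x of tray1 in the frame of bin between -0.084 and 0.084 m and y of tray1 in the frame of bin between -0.074 and 0.074 m and z of tray1 in the frame of bin between 0 and 0.06 m and x of tray2 in the frame of bin between -0.084 and 0.084 m and y of tray2 in the frame of bin between -0.074 and 0.074 m and z of tray2 in the frame of bin between 0 and 0.06 m and x of tray3 in the frame of bin between -0.084 and 0.084 m and y of tray3 in the frame of bin between -0.074 and 0.074 m and z of tray3 in the frame of bin between 0 and 0.06 m), for 0.2 s.
At the end, for the whole second after the job is handed in: All three resin trays at rest inside the bin walls, under 60 mm above its underside; pan at rest on the cradle, gate end to the bin, level within 0.1 rad, turned under 0.17 rad, its origin -16 to 14 mm along and within 28 mm across of the cradle's; gate beyond 1.3 rad; all released (all of step 4 and linear speed of each of tray1, tray2, tray3 below 0.03 m/s and x of pan in the frame of cradle between -0.016 and 0.014 m and y of pan in the frame of cradle between -0.028 and 0.028 m and z of pan in the frame of cradle between 0.065 and 0.075 m and x of gate_hinge in the frame of cradle above 0.05 m and angle between the x axis of pan and the x axis of cradle, either way round below 0.17 rad and angle between pan's own z axis and vertical below 0.1 rad and value of joint gate above 1.3 rad and linear speed of pan below 0.02 m/s); the robot touches nothing.
It fails at once if the gripper touches a resin tray (contact force between the fingers and tray1 above 0.5 N or contact force between the fingers and tray2 above 0.5 N or contact force between the fingers and tray3 above 0.5 N).
It fails at once if a resin tray leaves the pan other than through the gate end ((x of tray1 in the frame of pan below 0.07 m and not (x of tray1 in the frame of bin between -0.084 and 0.084 m and y of tray1 in the frame of bin between -0.074 and 0.074 m and z of tray1 in the frame of bin between 0 and 0.06 m) and (y of tray1 in the frame of pan above 0.055 m or y of tray1 in the frame of pan below -0.055 m or z of tray1 in the frame of pan above 0.055 m or x of tray1 in the frame of pan below -0.085 m)) or (x of tray2 in the frame of pan below 0.07 m and not (x of tray2 in the frame of bin between -0.084 and 0.084 m and y of tray2 in the frame of bin between -0.074 and 0.074 m and z of tray2 in the frame of bin between 0 and 0.06 m) and (y of tray2 in the frame of pan above 0.055 m or y of tray2 in the frame of pan below -0.055 m or z of tray2 in the frame of pan above 0.055 m or x of tray2 in the frame of pan below -0.085 m)) or (x of tray3 in the frame of pan below 0.07 m and not (x of tray3 in the frame of bin between -0.084 and 0.084 m and y of tray3 in the frame of bin between -0.074 and 0.074 m and z of tray3 in the frame of bin between 0 and 0.06 m) and (y of tray3 in the frame of pan above 0.055 m or y of tray3 in the frame of pan below -0.055 m or z of tray3 in the frame of pan above 0.055 m or x of tray3 in the frame of pan below -0.085 m))).
It fails at once if the pan is tipped more than 0.35 rad while its gate is not lowered or while held by the bar across its middle (angle between pan's own z axis and vertical above 0.35 rad and (value of joint gate below 1.2 rad or distance between the grasp point and crossbar_mid below 0.05 m)).
It fails at once if a resin tray is thrown or dropped: faster than 1.7 m/s (linear speed of any of tray1, tray2, tray3 above 1.7 m/s).
It fails at once if the jar, the mould or the calliper is moved by more than 20 mm or the jar knocked over (distance of any of jar, mould, calliper from where it was at the start of the episode above 0.02 m or angle between jar's own z axis and vertical above 0.4 rad).
It also fails if it takes over 72 s, if anything falls off the work surface, if the arm or the gripper's body presses on something with over 40 N, if the wrist force passes 120 N, or if a joint passes its speed limit or range.

## Robot

A 6-joint arm with a two-finger parallel gripper is mounted at the origin on the work surface. World frame = base frame: x ahead of the robot, y to its left, z up, the work surface at z = 0. Lengths are in mm, angles in degrees, forces in N, time in s.
With the tool pointing down it reaches from about 275 to 775 mm from the base axis. Payload 14.6 kg.
Tool frame: the origin (TCP) lies midway between the tips of the shut fingers; the grasp point (between the pads) lies 19 mm behind it; z points along the fingers, y is the line along which they close (so a half turn about z gives the same grasp; the last joint's range is limited). The gripper opens to 85 mm and grips with 20 to 120 N. Pads are 22 mm wide; open, the fingers measure 114 mm over their backs; the gripper's body (76 mm by 85 mm) begins 54 mm behind the grasp point. The pads swing forward as they close: fully open they stand 13 mm farther back than shut.
Start: joints at [65.644, 15.075, -2.767, 72.158, 0, 81.102], TCP at [139.937, 506.01, 231.278] pointing down, gripper open.
Joint ranges: [-151.79, 151.79], [-50.71, 97.33], [-67.44, 78.34], [-121.81, 120.89], [-77.56, 73.72], [-180, 180]. Speed limits (degrees/s): [108.29, 108.29, 147.25, 159.86, 180, 180].

## Interface

Orientations are given as a 3x3 rotation matrix whose columns are the frame's x, y, z axes.
In Python, from cell import observe, read_camera, get_calibration, finish_job gives the robot as it stands.
- The arm moves only by the tool move_arm, never from a script. Its arguments are lists of equal length, an entry for each row: "grip": the gripper's target within -1 to 1 (fully open at 1, half-way at 0, shut at -1); "xyz": the shift along the tool's x, y, z in mm, a list of three; "twist": the turn, a rotation vector about the tool's x, y, z in rad, a list of three. In form: {"grip": [grip, ...], "xyz": [[dx, dy, dz], ...], "twist": [[rx, ry, rz], ...]}. A call has exactly 10 rows; each row shifts and turns the commanded pose from where the row before left it, along the tool's axes as they then stand; what a row does not reach is not made up. A row lasts 1/8 s, in which the tool goes at most 62.5 mm and 10.7 degrees, less where a joint would pass 70% of its speed; a pose out of reach is approached as far as the arm can. A call is refused whole if a number of a shift passes 62.5 or a number of a turn 0.188, either way. A call with a gripper value outside its range is refused whole. The fingers move at their own pace and stop on an object; "newtons" is the grip in N (left out, the last holds). Time passes only in rows, so rows that do not move let the fingers close, or fill a call up. It gives the time, the measured TCP pose, the force, the opening and the grip force at its end, in the units of the state.
- observe(): the state, without advancing time (a new reading comes with each control period).
- read_camera(name): name is "scene" or "top" or "wrist"; returns the picture (384x512x3 uint8, red, green, blue); there is no depth.
- get_calibration(name): a dict with "mtx" (3x3 intrinsics, pixels), "k1" (the pictures are not rectified: a ray, as slopes to the right and down, at radius r is drawn at 1 + k1 r^2 times it, then the intrinsics apply), "R" (3x3) and "t" (3): a world point X has camera coordinates R X + t; the wrist camera has in their place "T_tool_cam" (4x4, takes a point from camera to tool coordinates, whose origin is the TCP and whose axes are the flange's). Camera axes: x right, y down, z forward; pixel columns grow to the right and rows downward; lengths in mm; the calibration is good to about 2 mm. A picture is of the moment at which its call begins: read the wrist's pose just before it. get_calibration takes no time and is no camera call.
- finish_job(): hands the job in; it is judged then, once.
The state is a dict: "clock": time; "qpos": joint angles; "qd": joint speeds; "tau": joint torques, N m; "tcp_pos": TCP position; "tcp_rot": TCP orientation; "ft_force": force on the tool from outside, world axes, zero at the start; "torque": the same for the moment, N m; "gripper_width": finger opening in mm; "gripper_force": force on a finger pad.
Only numpy, scipy, OpenCV 4.12 (cv2) and the standard library are available. Lean on these libraries where they do the work, as an engineer would, in place of code of your own. Each camera call takes 0.05 s, during which the arm holds its last target. There are 200 camera calls.

## Working session

There is one attempt and no reset: what is moved stays moved. The work goes in short steps, Python scripts to look and compute and a tool call to move; the robot and the scene stay as the last step left them, time stands still between calls to the robot, and variables do not carry over. Pictures are saved under pics/ and viewed, at most 10 in all, crops included, and the job is handed in when it is done.

Besides the shell and the picture viewer there is one more tool, called as name(argument=value, ...), one argument or row to a line, values as JSON. move_arm: Moves the arm, as the interface text tells. Its arguments: {"type":"object","properties":{"grip":{"type":"array","items":{"type":"number"}},"xyz":{"type":"array","items":{"type":"array","items":{"type":"number"}}},"twist":{"type":"array","items":{"type":"array","items":{"type":"number"}}},"newtons":{"type":"number"}},"required":["grip","xyz","twist"]}

```bash
mkdir -p pics; ls; cat > h.py <<'E'
import numpy as np, cv2
from cell import observe, read_camera, get_calibration, finish_job
def snap(n,f):
    im=read_camera(n); cv2.imwrite('pics/'+f,im[:,:,::-1]); return im
def ray(n,uv,st=None):
    c=get_calibration(n);K=np.array(c['mtx']);k=c['k1']
    d=np.linalg.inv(K)@np.array([uv[0],uv[1],1.]);s=d[:2].copy()
    for _ in range(20): s=d[:2]/(1+k*(s@s))
    v=np.array([s[0],s[1],1.])
    if 'R' in c: R=np.array(c['R']);t=np.array(c['t']);o=-R.T@t;v=R.T@v
    else:
        T=np.array(c['T_tool_cam']);st=st or observe();Rt=np.array(st['tcp_rot']);p=np.array(st['tcp_pos'])
        o=Rt@T[:3,3]+p;v=Rt@T[:3,:3]@v
    return o,v/np.linalg.norm(v)
def plane(n,uv,z,st=None):
    o,v=ray(n,uv,st);return o+v*(z-o[2])/v[2]
def tri(*rs):
    A=sum(np.eye(3)-np.outer(v,v) for o,v in rs);b=sum((np.eye(3)-np.outer(v,v))@o for o,v in rs);return np.linalg.solve(A,b)
E
python3 - <<'E'
from h import *
np.set_printoptions(precision=2,suppress=True)
a=snap('scene','s0.png');b=snap('top','t0.png');print(observe())
for n in('scene','top','wrist'):print(n,get_calibration(n))
E
```

```text
pics
{'clock': 0.1, 'qpos': array([65.64, 15.1 , -2.8 , 72.16, -0.  , 81.1 ]), 'qd': array([-0.03, -0.17,  0.14,  0.1 ,  0.06, -0.03]), 'tau': array([  0.  , -63.86,  38.51,   0.01,  -0.  ,   0.  ]), 'tcp_pos': array([139.83, 505.79, 230.88]), 'tcp_rot': array([[-0.96,  0.27, -0.  ],
       [ 0.27,  0.96, -0.  ],
       [ 0.  , -0.  , -1.  ]]), 'ft_force': array([0.58, 0.04, 0.6 ]), 'torque': array([-0.02,  0.01, -0.01]), 'gripper_force': 0.0, 'gripper_width': 85.36142877546038}
scene {'mtx': array([[463.48,   0.  , 250.11],
       [  0.  , 463.48, 191.26],
       [  0.  ,   0.  ,   1.  ]]), 'k1': -0.003945327007426491, 'R': array([[ 0.76,  0.64, -0.01],
       [ 0.43, -0.53, -0.73],
       [-0.48,  0.55, -0.68]]), 't': array([-338.76, -262.93, 1611.08])}
top {'mtx': array([[478.01,   0.  , 255.39],
       [  0.  , 478.01, 194.1 ],
       [  0.  ,   0.  ,   1.  ]]), 'k1': -0.19841966976408248, 'R': array([[ 0.  , -1.  ,  0.  ],
       [-0.99, -0.  , -0.12],
       [ 0.12, -0.  , -0.99]]), 't': array([-130.68,  539.96, 1359.86])}
wrist {'mtx': array([[318.5 ,   0.  , 262.53],
       [  0.  , 318.5 , 188.6 ],
       [  0.  ,   0.  ,   1.  ]]), 'k1': -0.007938935899823642, 'T_tool_cam': array([[   0.  ,   -0.96,   -0.27,   67.57],
       [   1.  ,    0.  ,    0.  ,   -0.56],
       [   0.  ,   -0.27,    0.96, -143.13],
       [   0.  ,    0.  ,    0.  ,    1.  ]])}
```

View pics/s0.png

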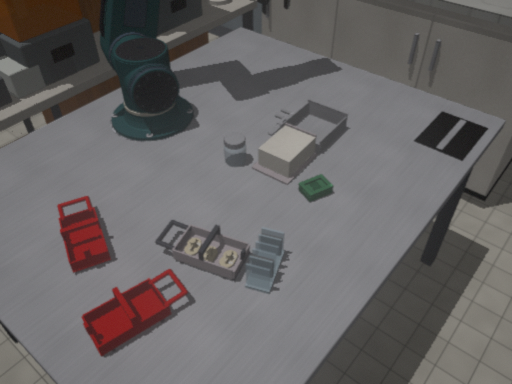

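View pics/t0.png

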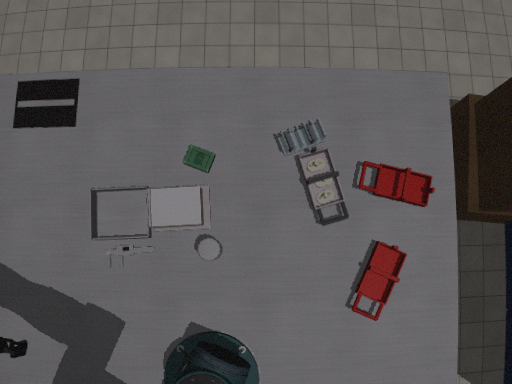

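Candidates: the grey pan in front of the clear stand at top (322,185), or the red pans at (395,183) and (378,280). The description picks the grey one. I'll check it in a crop.

```bash
python3 - <<'E'
from h import *
np.set_printoptions(precision=1,suppress=True)
a=cv2.imread('pics/s0.png');b=cv2.imread('pics/t0.png')
c1=cv2.resize(b[115:235,260:360],None,fx=4,fy=4,interpolation=2);c2=cv2.resize(a[215:285,150:250],None,fx=4,fy=4,interpolation=2)
o=np.zeros((480,800,3),np.uint8);o[:,:400]=c1;o[:280,400:]=c2;cv2.imwrite('pics/crop.png',o)
# cradle white top
m=cv2.inRange(b,(170,170,170),(255,255,255));n,l,s,ce=cv2.connectedComponentsWithStats(m)
for i in range(1,n):
  if s[i][4]>300:
    r=cv2.minAreaRect(np.argwhere(l==i)[:,::-1].astype(np.float32));p=cv2.boxPoints(r);print(s[i],p);print(np.array([plane('top',q,70) for q in p]))
g=b.max(2)
for uv,z in (((322,185),68),((177,207),70),((120,213),5),((209,248),86),((199,158),30),((126,249),9),((300,138),82)): print(uv,plane('top',uv,z))
for uv,z in (((208,245),68),((287,147),70),((317,122),5)):print(uv,plane('scene',uv,z))
E
```

```text
(322, 185) [ 562.7 -319.8   68. ]
(177, 207) [498.2  93.5  70. ]
(120, 213) [485.5 278.    5. ]
(209, 248) [382.6  -0.9  86. ]
(199, 158) [648.   37.9  30. ]
(126, 249) [377.7 255.3   9. ]
(300, 138) [ 696.7 -256.8   82. ]
(208, 245) [ 598.8 -337.9   68. ]
(287, 147) [519.2  78.8  70. ]
(317, 122) [467.2 321.6   5. ]
```

View pics/crop.png

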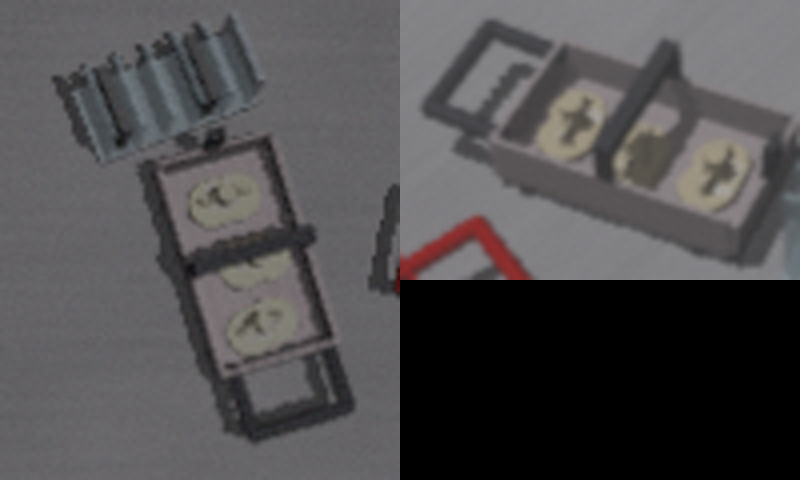

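Left (top view): grey pan with three ivory trays, gate tab at the stand; crossbar from crop (188,262) to (315,237), handle bar about (300,420). It is the right pan. Right (scene view): bar middle at crop (638,105). Next I triangulate it and measure the cradle.

```bash
python3 - <<'E'
from h import *
np.set_printoptions(precision=1,suppress=True)
a=cv2.imread('pics/s0.png');b=cv2.imread('pics/t0.png')
T=lambda x,y:(260+x/4,115+y/4); S=lambda x,y:(150+(x-400)/4,215+y/4)
print('bar mid',tri(ray('top',T(251,250)),ray('scene',S(638,108))))
L=plane('top',T(188,262),74);R=plane('top',T(315,237),74);print(L,R,np.linalg.norm(L-R),'yaw of y',np.degrees(np.arctan2(*(L-R)[1::-1])))
print('handle',plane('top',T(300,420),42))
cent={}
for n,im,(x0,x1,y0,y1) in (('top',b,(140,225,175,245)),('scene',a,(250,320,120,180))):
  sub=im[y0:y1,x0:x1].astype(int);print(n,np.percentile(sub.mean(2),[50,70,90,99]))
  m=(sub.mean(2)>(140 if n=='top' else 150)).astype(np.uint8)
  k,l,s,ce=cv2.connectedComponentsWithStats(m)
  i=1+np.argmax(s[1:,4]);p=np.argwhere(l==i)[:,::-1].astype(np.float32)+[x0,y0]
  r=cv2.minAreaRect(p.astype(np.float32));q=cv2.boxPoints(r);print(n,s[i],r)
  P=np.array([plane(n,x,70) for x in q]);print(P,P.mean(0),np.linalg.norm(np.diff(P,axis=0),axis=1),'yaw',np.degrees(np.arctan2(*(P[1]-P[0])[1::-1])))
c=np.hstack([cv2.resize(b[165:260,80:220],(560,380),interpolation=2),])
d=cv2.resize(a[95:185,240:355],(230*2//2*1,180),interpolation=2)
o=np.zeros((560,800,3),np.uint8);o[:380,:560]=c;o[380:560,:230]=d;cv2.imwrite('pics/crad.png',o)
E
```

```text
bar mid [ 587.  -323.2   56.6]
[ 574.6 -276.1   74. ] [ 593.1 -367.8   74. ] 93.52084054721628 yaw of y 101.39665101458242
handle [ 464.2 -360.    42. ]
top [102.3 125.7 129.3 131. ]Traceback (most recent call last):
  File "<stdin>", line 13, in <module>
    return _wrapfunc(a, 'argmax', axis=axis, out=out, **kwds)
    return bound(*args, **kwds)
ValueError: attempt to get argmax of an empty sequence
```

```bash
cat >> h.py <<'E'
from scipy.spatial.transform import Rotation as Ro
def plan(rows,p=None,R=None,P1=None,R1=None):
    "rows to reach P1,R1 from the present pose"
    st=observe();P0=np.array(st['tcp_pos']);R0=Ro.from_matrix(st['tcp_rot'])
    rv=(R0.inv()*R1).as_rotvec()/rows;d=(np.array(P1)-P0)/rows
    R=R0
    print('twist',rv.round(4),'len',np.linalg.norm(d))
    for i in range(rows):
        print(R.inv().apply(d).round(1).tolist()); R=R*Ro.from_rotvec(rv)
def down(yaw): # tool pointing down, tool y at yaw degrees
    c,s=np.cos(np.radians(yaw)),np.sin(np.radians(yaw));return Ro.from_matrix(np.array([[-s,c,0],[c,s,0],[0,0,-1]]).T if 0 else np.array([[-s,c,0],[c,s,0],[0,0,-1.]]))
E
python3 - <<'E'
from h import *
st=observe();print(np.array(st['tcp_rot']).round(2),down(74.4).as_matrix().round(2))
plan(20,P1=[570,-325,240],R1=down(14))
b=cv2.imread('pics/t0.png');a=cv2.imread('pics/s0.png')
c=cv2.resize(b[165:275,80:220],(560,440),interpolation=2);d=cv2.resize(a[95:185,240:355],(230,180),interpolation=2)
o=np.zeros((440,800,3),np.uint8);o[:,:560]=c;o[:180,570:]=d;cv2.imwrite('pics/crad.png',o)
E
```

```text
[[-0.96  0.27 -0.  ]
 [ 0.27  0.96 -0.  ]
 [ 0.   -0.   -1.  ]] [[-0.96  0.27  0.  ]
 [ 0.27  0.96  0.  ]
 [ 0.    0.   -1.  ]]
twist [-0.      0.      0.0528] len 46.77970751349693
[-31.8, -34.3, -0.4]
[-33.6, -32.6, -0.4]
[-35.2, -30.8, -0.4]
[-36.8, -28.9, -0.4]
[-38.3, -26.9, -0.4]
[-39.7, -24.8, -0.4]
[-40.9, -22.7, -0.4]
[-42.1, -20.5, -0.4]
[-43.1, -18.2, -0.4]
[-44.0, -15.9, -0.4]
[-44.8, -13.6, -0.4]
[-45.4, -11.2, -0.4]
[-45.9, -8.8, -0.4]
[-46.3, -6.4, -0.5]
[-46.6, -3.9, -0.5]
[-46.8, -1.4, -0.5]
[-46.8, 1.0, -0.5]
[-46.6, 3.5, -0.5]
[-46.4, 6.0, -0.5]
[-46.0, 8.4, -0.5]
```

View pics/crad.png

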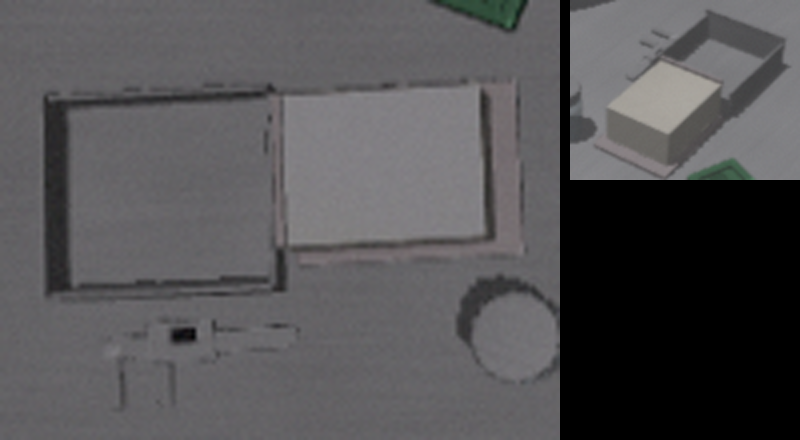

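The cradle's white top spans crop (284,95)–(482,86)–(490,240)–(288,246), with the lip at its left. The bin is left of it, from (45,95) to (285,290). The jar is at (515,335) and the calliper at (190,340). Now I move.

move_arm(
  grip=[1,1,1,1,1,1,1,1,1,1],
  xyz=[
    [-31.8,-34.3,-1],
    [-33.6,-32.6,-1],
    [-35.2,-30.8,-1],
    [-36.8,-28.9,-1],
    [-38.3,-26.9,-1],
    [-39.7,-24.8,-1],
    [-40.9,-22.7,-1],
    [-42.1,-20.5,-1],
    [-43.1,-18.2,-1],
    [-44,-15.9,-1],
  ],
  twist=[
    [0,0,0.0528],
    [0,0,0.0528],
    [0,0,0.0528],
    [0,0,0.0528],
    [0,0,0.0528],
    [0,0,0.0528],
    [0,0,0.0528],
    [0,0,0.0528],
    [0,0,0.0528],
    [0,0,0.0528],
  ],
)

```text
clock: 1.35
tcp_pos: [355.5, 89.0, 241.3]
tcp_rot: [[-0.697, 0.717, 0.0], [0.717, 0.697, 0.0], [0.0, 0.0, -1.0]]
ft_force: [0.8, 0.8, 0.6]
gripper_width: 85.0
gripper_force: 0.0
```

move_arm(
  grip=[1,1,1,1,1,1,1,1,1,1],
  xyz=[
    [-44.8,-13.6,0],
    [-45.4,-11.2,0],
    [-45.9,-8.8,0],
    [-46.3,-6.4,0],
    [-46.6,-3.9,0],
    [-46.8,-1.4,0],
    [-46.8,1,0],
    [-46.6,3.5,0],
    [-46.4,6,0],
    [-46,8.4,0],
  ],
  twist=[
    [0,0,0.0528],
    [0,0,0.0528],
    [0,0,0.0528],
    [0,0,0.0528],
    [0,0,0.0528],
    [0,0,0.0528],
    [0,0,0.0528],
    [0,0,0.0528],
    [0,0,0.0528],
    [0,0,0.0528],
  ],
)

```text
clock: 2.6
tcp_pos: [570.8, -326.1, 240.9]
tcp_rot: [[-0.241, 0.971, -0.0], [0.971, 0.241, 0.0], [0.001, -0.0, -1.0]]
ft_force: [0.3, 0.2, 0.3]
gripper_width: 85.2
gripper_force: 0.0
```

```bash
python3 - <<'E'
from h import *
np.set_printoptions(precision=2,suppress=True)
T=lambda x,y:(80+x/4,165+y/4)
P=np.array([plane('top',T(*q),70) for q in ((284,95),(482,86),(490,240),(288,246))]);print(P,[np.linalg.norm(P[i]-P[(i+1)%4]) for i in range(4)])
B=np.array([plane('top',T(*q),z) for q,z in (((45,95),60),((45,295),60),((272,88),50),((287,290),50))]);print('bin',B)
st=observe();np.save('st1.npy',[st],allow_pickle=True);snap('wrist','w1.png');print(st['tcp_pos'],st['tcp_rot'],st['qpos'])
E
```

```text
[[550.47 170.15  70.  ]
 [557.2   27.17  70.  ]
 [447.46  19.79  70.  ]
 [442.21 164.33  70.  ]] [np.float64(143.1465384088795), np.float64(109.98160326358587), np.float64(144.6379563565606), np.float64(108.41493968529926)]
bin [[551.61 352.29  60.  ]
 [405.28 346.53  60.  ]
 [558.3  183.67  50.  ]
 [411.58 168.72  50.  ]]
[ 570.85 -326.08  240.86] [[-0.24  0.97 -0.  ]
 [ 0.97  0.24  0.  ]
 [ 0.   -0.   -1.  ]] [-36.83  28.73  20.33  81.63   0.    39.24]
```

View pics/w1.png

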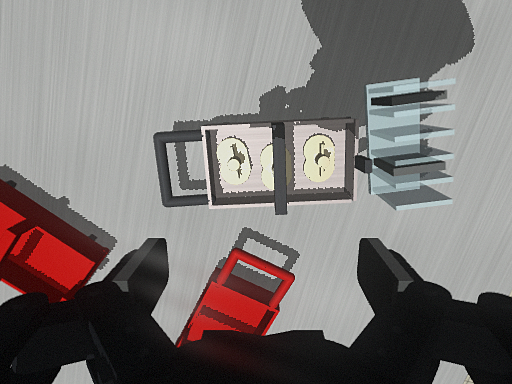

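The wrist view shows the pan's crossbar from about (279,121) to (281,214). The rear wall is at column 206, the gate at 355, the handle bar at columns 158–166 and the stand at 368.

```bash
python3 - <<'E'
from h import *
np.set_printoptions(precision=1,suppress=True)
st=np.load('st1.npy',allow_pickle=True)[0]
f=lambda u,v,z:plane('wrist',(u,v),z,st)
a,b=f(278.5,122,74),f(281,214,74);print('bar',a,b,(a+b)/2,np.linalg.norm(a-b),np.degrees(np.arctan2(*(a-b)[1::-1]))-90)
for p,q in (((203,127),(355,118)),((209,208),(355,200))):
  a,b=f(*p,44),f(*q,44);print('wall',a,b,np.linalg.norm(a-b),np.degrees(np.arctan2(*(b-a)[1::-1])))
a,b=f(160,135,42),f(167,203,42);print('handle',a,b,(a+b)/2)
print('tri bar',tri(ray('wrist',(279.7,168),st),ray('top',(322.75,177.5))))
im=cv2.imread('pics/w1.png');g=cv2.cvtColor(im,6)
print(g[168,262:295],g[115:128,279],g[205:222,281])
E
```

```text
bar [ 573.7 -276.5   74. ] [ 599.8 -366.    74. ] [ 586.8 -321.3   74. ] 93.26083180524842 16.29026790855204
wall [ 499.8 -302.1   44. ] [ 652.  -254.7   44. ] 159.485319220972 17.28569124515023
wall [ 523.7 -388.8   44. ] [ 680.4 -340.2   44. ] 164.0702502717348 17.256657968515494
handle [ 456.5 -321.6   42. ] [ 476.3 -395.2   42. ] [ 466.4 -358.4   42. ]
tri bar [ 590.8 -328.    28.5]
[160 207 227 227 226 225 225 228 232 206  60 128  72  81  82  82  81  78
  79  77  80  80  78  67 121 116 116 114 114 108  94  87  97] [88 88 87 87 91 69 66 45 42 41 48 49 46] [ 74  74  80  76  75  75  79  76  71  82 177 174 168 170 169 163 166]
```

move_arm(
  grip=[1,1,1,1,1,1,1,1,1,1],
  xyz=[
    [0.2,4.2,20],
    [0.2,4.2,25],
    [0.2,4.2,25],
    [0.2,4.1,20],
    [0,0,11],
    [0,0,10],
    [0,0,0],
    [0,0,0],
    [0,0,0],
    [0,0,0],
  ],
  twist=[
    [0,0,0],
    [0,0,0],
    [0,0,0],
    [0,0,0],
    [0,0,-0.025],
    [0,0,-0.027],
    [0,0,0],
    [0,0,0],
    [0,0,0],
    [0,0,0],
  ],
)

```text
clock: 3.9
tcp_pos: [586.6, -320.0, 130.6]
tcp_rot: [[-0.293, 0.956, 0.0], [0.956, 0.293, -0.0], [-0.0, 0.0, -1.0]]
ft_force: [-0.2, -0.3, -0.4]
gripper_width: 85.7
gripper_force: 0.0
```

```bash
python3 - <<'E'
from h import *
st=observe();np.save('st2.npy',[st],allow_pickle=True);snap('wrist','w2.png');print(st['tcp_pos'],st['tcp_rot'],st['qpos'])
E
```

```text
[ 586.55015966 -320.02771665  130.633817  ] [[-2.92538530e-01  9.56253627e-01  4.58115439e-04]
 [ 9.56253628e-01  2.92538691e-01 -3.35583523e-04]
 [-4.54919452e-04  3.39903440e-04 -9.99999839e-01]] [-3.55972948e+01  3.14636366e+01  8.08374927e+00  6.65875776e+01
 -3.55835952e-04  3.73927035e+01]
```

View pics/w2.png

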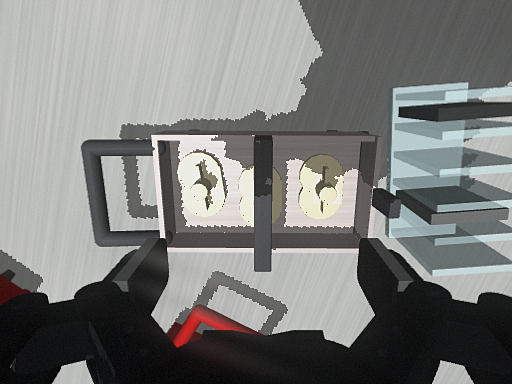

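The bar is centred between the fingers, at columns 254–270 and rows 137–271. Now I triangulate its ends from the two wrist views.

```bash
python3 - <<'E'
from h import *
np.set_printoptions(precision=1,suppress=True)
s1=np.load('st1.npy',allow_pickle=True)[0];s2=np.load('st2.npy',allow_pickle=True)[0]
for p,q in (((278.5,122),(262,137)),((281,214),(262.5,271))):
  r1=ray('wrist',p,s1);r2=ray('wrist',q,s2);print(tri(r1,r2),plane('wrist',q,74,s2))
a,b=[plane('wrist',q,44,s2) for q in ((153,134),(378,135))];print(np.degrees(np.arctan2(*(b-a)[1::-1])))
a,b=[plane('wrist',q,44,s2) for q in ((157,251),(378,250))];print(np.degrees(np.arctan2(*(b-a)[1::-1])))
E
```

```text
[ 572.4 -275.5   89.9] [ 572.6 -277.1   74. ]
[ 599.8 -365.7   75. ] [ 600.2 -366.2   74. ]
16.77080589783652
17.30641337797582
```

move_arm(
  grip=[1,1,1,1,1,1,-1,-1,-1,-1],
  xyz=[
    [-1.5,0,20],
    [0,0,20],
    [0,0,18],
    [0,0,12],
    [0,0,8],
    [0,0,0],
    [0,0,0],
    [0,0,0],
    [0,0,0],
    [0,0,0],
  ],
  twist=[
    [0,0,0],
    [0,0,0],
    [0,0,0],
    [0,0,0],
    [0,0,0],
    [0,0,0],
    [0,0,0],
    [0,0,0],
    [0,0,0],
    [0,0,0],
  ],
  newtons=90,
)

```text
clock: 5.2
tcp_pos: [586.9, -321.4, 52.4]
tcp_rot: [[-0.293, 0.956, 0.0], [0.956, 0.293, -0.0], [-0.0, 0.0, -1.0]]
ft_force: [0.6, -0.3, 0.4]
gripper_width: 12.6
gripper_force: 0.0
```

move_arm(
  grip=[-1,-1,-1,-1,-1,-1,-1,-1,-1,-1],
  xyz=[
    [0,0,0],
    [0,0,0],
    [0,0,0],
    [0,0,-2],
    [0,0,-4],
    [0,0,-6],
    [0,0,-10],
    [0,0,-12],
    [0,0,-12],
    [0,0,-12],
  ],
  twist=[
    [0,0,0],
    [0,0,0],
    [0,0,0],
    [0,0,0],
    [0,0,0],
    [0,0,0],
    [0,0,0],
    [0,0,0],
    [0,0,0],
    [0,0,0],
  ],
)

```text
clock: 6.45
tcp_pos: [586.9, -321.4, 111.3]
tcp_rot: [[-0.293, 0.956, 0.0], [0.956, 0.293, -0.0], [-0.0, 0.0, -1.0]]
ft_force: [-0.3, -1.0, -6.0]
gripper_width: 10.0
gripper_force: 87.8
```

```bash
python3 - <<'E'
from h import *
plan(30,P1=[499,97,194],R1=down(92.4))
E
```

```text
twist [-0.      0.     -0.0439] len 14.515364153507502
[14.2, 1.3, -2.8]
[14.1, 1.9, -2.8]
[14.0, 2.5, -2.8]
[13.9, 3.1, -2.8]
[13.8, 3.7, -2.8]
[13.6, 4.3, -2.8]
[13.4, 4.9, -2.8]
[13.1, 5.5, -2.8]
[12.9, 6.1, -2.8]
[12.6, 6.6, -2.8]
[12.3, 7.2, -2.8]
[12.0, 7.7, -2.8]
[11.6, 8.2, -2.8]
[11.3, 8.7, -2.8]
[10.9, 9.2, -2.8]
[10.4, 9.7, -2.8]
[10.0, 10.1, -2.8]
[9.6, 10.6, -2.8]
[9.1, 11.0, -2.8]
[8.6, 11.4, -2.8]
[8.1, 11.7, -2.8]
[7.6, 12.1, -2.8]
[7.0, 12.4, -2.8]
[6.5, 12.7, -2.8]
[5.9, 13.0, -2.8]
[5.3, 13.2, -2.8]
[4.8, 13.4, -2.8]
[4.2, 13.6, -2.8]
[3.6, 13.8, -2.8]
[3.0, 13.9, -2.8]
```

move_arm(
  grip=[-1,-1,-1,-1,-1,-1,-1,-1,-1,-1],
  xyz=[
    [0,0,-8],
    [0,0,-12],
    [0,0,-12],
    [0,0,-10],
    [0,0,-6],
    [5,0.4,0],
    [9.2,0.9,0],
    [14.2,1.3,0],
    [14.1,1.9,0],
    [14,2.5,0],
  ],
  twist=[
    [0,0,0],
    [0,0,0],
    [0,0,0],
    [0,0,0],
    [0,0,0],
    [0,0,0],
    [0,0,0],
    [0,0,-0.0439],
    [0,0,-0.0439],
    [0,0,-0.0439],
  ],
)

```text
clock: 7.7
tcp_pos: [574.9, -264.3, 158.3]
tcp_rot: [[-0.419, 0.908, 0.0], [0.908, 0.419, 0.0], [0.0, 0.0, -1.0]]
ft_force: [0.0, -0.6, -5.8]
gripper_width: 9.8
gripper_force: 87.8
```

move_arm(
  grip=[-1,-1,-1,-1,-1,-1,-1,-1,-1,-1],
  xyz=[
    [13.9,3.1,0],
    [13.8,3.7,0],
    [13.6,4.3,0],
    [13.4,4.9,0],
    [13.1,5.5,0],
    [12.9,6.1,0],
    [12.6,6.6,0],
    [12.3,7.2,0],
    [12,7.7,0],
    [11.6,8.2,0],
  ],
  twist=[
    [0,0,-0.0439],
    [0,0,-0.0439],
    [0,0,-0.0439],
    [0,0,-0.0439],
    [0,0,-0.0439],
    [0,0,-0.0439],
    [0,0,-0.0439],
    [0,0,-0.0439],
    [0,0,-0.0439],
    [0,0,-0.0439],
  ],
)

```text
clock: 8.95
tcp_pos: [545.4, -125.3, 158.3]
tcp_rot: [[-0.765, 0.644, 0.0], [0.644, 0.765, -0.0], [-0.0, -0.0, -1.0]]
ft_force: [-0.1, 0.1, -6.4]
gripper_width: 10.0
gripper_force: 87.8
```

```bash
python3 - <<'E'
from h import *
plan(17,P1=[499,97,160],R1=down(92.4))
print(observe()['tcp_pos'],observe()['qpos'])
E
```

```text
twist [-0.      0.     -0.0436] len 13.358162855032118
[10.5, 8.2, -0.1]
[10.1, 8.7, -0.1]
[9.8, 9.1, -0.1]
[9.3, 9.5, -0.1]
[8.9, 9.9, -0.1]
[8.5, 10.3, -0.1]
[8.0, 10.7, -0.1]
[7.5, 11.0, -0.1]
[7.1, 11.3, -0.1]
[6.6, 11.6, -0.1]
[6.0, 11.9, -0.1]
[5.5, 12.2, -0.1]
[5.0, 12.4, -0.1]
[4.4, 12.6, -0.1]
[3.9, 12.8, -0.1]
[3.3, 12.9, -0.1]
[2.8, 13.1, -0.1]
[ 545.44758189 -125.28141484  158.29602048] [-2.12768519e+01  2.02335383e+01 -6.67768413e+00  6.30877232e+01
 -2.56791348e-03  1.88394322e+01]
```

move_arm(
  grip=[-1,-1,-1,-1,-1,-1,-1,-1,-1,-1],
  xyz=[
    [10.5,8.2,0],
    [10.1,8.7,0],
    [9.8,9.1,0],
    [9.3,9.5,0],
    [8.9,9.9,0],
    [8.5,10.3,0],
    [8,10.7,0],
    [7.5,11,0],
    [7.1,11.3,0],
    [6.6,11.6,0],
  ],
  twist=[
    [0,0,-0.0436],
    [0,0,-0.0436],
    [0,0,-0.0436],
    [0,0,-0.0436],
    [0,0,-0.0436],
    [0,0,-0.0436],
    [0,0,-0.0436],
    [0,0,-0.0436],
    [0,0,-0.0436],
    [0,0,-0.0436],
  ],
)

```text
clock: 10.2
tcp_pos: [518.5, 5.3, 158.3]
tcp_rot: [[-0.965, 0.261, 0.0], [0.261, 0.965, 0.0], [-0.0, 0.0, -1.0]]
ft_force: [0.1, 0.8, -5.8]
gripper_width: 10.1
gripper_force: 87.8
```

move_arm(
  grip=[-1,-1,-1,-1,-1,-1,-1,-1,-1,-1],
  xyz=[
    [6,11.9,0],
    [5.5,12.2,0],
    [5,12.4,0],
    [4.4,12.6,0],
    [3.9,12.8,0],
    [3,9,0],
    [1.7,7,0],
    [0.7,4,0],
    [0,0,0],
    [0,0,0],
  ],
  twist=[
    [0,0,-0.0436],
    [0,0,-0.0436],
    [0,0,-0.0436],
    [0,0,-0.0436],
    [0,0,-0.0436],
    [0,0,-0.0436],
    [0,0,-0.0436],
    [0,0,0],
    [0,0,0],
    [0,0,0],
  ],
)

```text
clock: 11.45
tcp_pos: [500.4, 89.7, 158.3]
tcp_rot: [[-0.999, -0.038, 0.0], [-0.038, 0.999, -0.0], [0.0, -0.0, -1.0]]
ft_force: [-1.1, 0.3, -5.7]
gripper_width: 10.2
gripper_force: 87.9
```

```bash
python3 - <<'E'
from h import *
np.set_printoptions(precision=1,suppress=True)
P=np.array([plane('scene',q,70) for q in ((283.5,125),(315,137.5),(289,161.5),(258.5,146.5))]);print(P,P.mean(0))
P=np.array([plane('scene',q,70) for q in ((283.5,125),(315,137.5),(289,161.5),(258.5,146.5))])
st=observe();np.save('st3.npy',[st],allow_pickle=True)
w=snap('wrist','w3.png');s=snap('scene','s3.png');t=snap('top','t3.png');print(st['tcp_pos'],st['tcp_rot'])
o=np.zeros((600,800,3),np.uint8);o[:384,:512]=w[:,:,::-1];o[384:,:310]=cv2.resize(s[70:190,225:397,::-1],(310,216));o[384:,320:720]=cv2.resize(t[165:265,80:265,::-1],(400,216));cv2.imwrite('pics/c3.png',o)
E
```

```text
[[444.1 161.1  70. ]
 [556.4 169.2  70. ]
 [563.5  29.   70. ]
 [452.9  27.8  70. ]] [504.2  96.7  70. ]
[500.4  89.7 158.3] [[-1. -0.  0.]
 [-0.  1. -0.]
 [ 0. -0. -1.]]
```

View pics/c3.png

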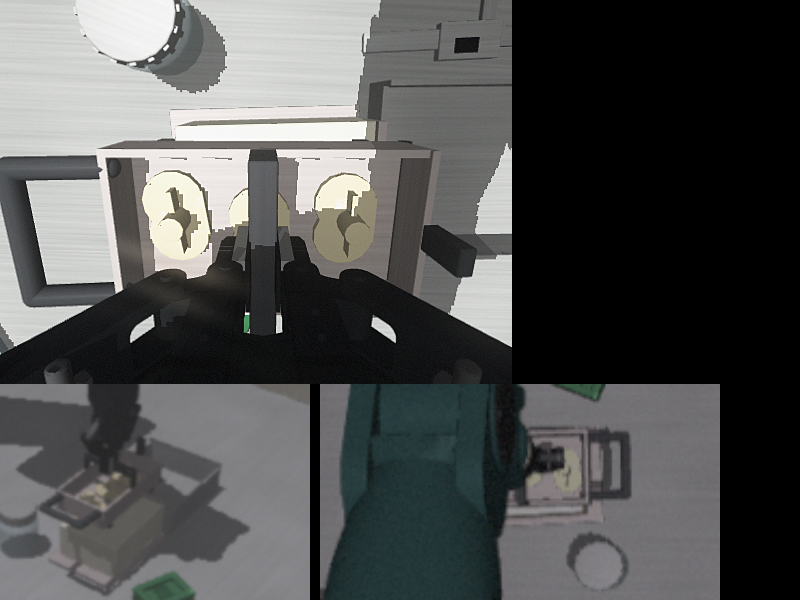

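The wrist view shows the cradle's near top edge at row about 121, from (178,121) to the lip at (366,121). The pan is level with its gate up, and the trays are in place. Now I refine the cradle's position from this.

```bash
python3 - <<'E'
from h import *
np.set_printoptions(precision=1,suppress=True)
st=np.load('st3.npy',allow_pickle=True)[0]
im=cv2.imread('pics/w3.png');g=cv2.cvtColor(im,6);print(g[128,165:190],g[128,355:385],g[100:145,270])
for uv,z in (((178,123),70),((366,121),70),((365,123),76),((378,121),76)):print(uv,z,plane('wrist',uv,z,st))
# pan pose in tool: bar mid ends, rear & gate wall tops at pan z44
for uv,z in (((98,150),110+38.3),((437,152),148.3)):print('pan wall',plane('wrist',uv,z,st)-st['tcp_pos'])
E
```

```text
[215 215 216 218 217 213 223 238 240 201 241 248 249 248 248 248 248 249
 248 249 248 249 248 248 248] [246 246 247 246 247 247 246 247 246 250 255 132 145 150 150 151 149 148
 149 156 132  58  70 100 131 127 124 129 124 125] [211 209 210 211 211 214 222 176 236 235 231 232 233 234 233 229 230 235
 222 139 130 134 130 143 253 249 247 247 246 247 247 247 246 247 248 247
 247 247 248 253 245 147 104 109 108]
(178, 123) 70 [450.3  27.   70. ]
(366, 121) 70 [443.8 160.9  70. ]
(365, 123) 76 [444.9 158.5  76. ]
(378, 121) 76 [443.2 167.3  76. ]
pan wall [-41.8 -81.7 -10. ]
pan wall [-47.   82.3 -10. ]
```

move_arm(
  grip=[-1,-1,-1,-1,-1,-1,-1,-1,-1,-1],
  xyz=[
    [-0.6,3,0],
    [0,2.8,4],
    [0,0,6],
    [0,0,6],
    [0,0,5],
    [0,0,4],
    [0,0,4],
    [0,0,3],
    [0,0,2],
    [0,0,1],
  ],
  twist=[
    [0,0,0],
    [0,0,0],
    [0,0,0],
    [0,0,0],
    [0,0,0],
    [0,0,0],
    [0,0,0],
    [0,0,0],
    [0,0,0],
    [0,0,0],
  ],
)

```text
clock: 12.85
tcp_pos: [500.7, 95.8, 123.2]
tcp_rot: [[-0.999, -0.038, 0.0], [-0.038, 0.999, -0.0], [-0.0, -0.0, -1.0]]
ft_force: [0.4, 0.3, -5.9]
gripper_width: 10.0
gripper_force: 87.9
```

move_arm(
  grip=[-1,-1,-1,-1,-1,-1,-1,-1,-1,-1],
  xyz=[
    [0,0,0.5],
    [0,0,0.5],
    [0,0,0.5],
    [0,0,0],
    [0,0,0],
    [0,0,0],
    [0,0,0],
    [0,0,0],
    [0,0,0],
    [0,0,0],
  ],
  twist=[
    [0,0,0],
    [0,0,0],
    [0,0,0],
    [0,0,0],
    [0,0,0],
    [0,0,0],
    [0,0,0],
    [0,0,0],
    [0,0,0],
    [0,0,0],
  ],
)

```text
clock: 14.1
tcp_pos: [500.8, 95.8, 122.6]
tcp_rot: [[-0.999, -0.038, 0.001], [-0.038, 0.999, -0.0], [-0.001, -0.0, -1.0]]
ft_force: [-4.8, 0.0, 9.3]
gripper_width: 10.0
gripper_force: 90.1
```

move_arm(
  grip=[1,1,1,1,1,1,1,1,1,1],
  xyz=[
    [0,0,0],
    [0,0,0],
    [0,0,0],
    [0,0,0],
    [0,0,0],
    [0,0,-4],
    [0,0,-8],
    [0,0,-12],
    [0,0,-12],
    [0,0,-12],
  ],
  twist=[
    [0,0,0],
    [0,0,0],
    [0,0,0],
    [0,0,0],
    [0,0,0],
    [0,0,0],
    [0,0,0],
    [0,0,0],
    [0,0,0],
    [0,0,0],
  ],
)

```text
clock: 15.35
tcp_pos: [500.8, 95.8, 170.9]
tcp_rot: [[-0.999, -0.038, 0.001], [-0.038, 0.999, 0.0], [-0.001, 0.0, -1.0]]
ft_force: [0.4, -0.2, -0.8]
gripper_width: 85.4
gripper_force: 0.0
```

move_arm(
  grip=[1,1,1,1,-1,-1,-1,-1,-1,-1],
  xyz=[
    [0,0,-12],
    [0,0,-12],
    [0,0,-12],
    [0,0,-12],
    [0,6,0],
    [0,10,0],
    [0,12,0],
    [0,12,0],
    [0,10,0],
    [0,6,0],
  ],
  twist=[
    [0,0,0],
    [0,0,0],
    [0,0,0],
    [0,0,0],
    [0,0,0],
    [0,0,0],
    [0,0,0],
    [0,0,0],
    [0,0,0],
    [0,0,0],
  ],
)

```text
clock: 16.6
tcp_pos: [498.4, 152.5, 217.7]
tcp_rot: [[-0.999, -0.039, -0.0], [-0.039, 0.999, -0.0], [0.0, -0.0, -1.0]]
ft_force: [-0.3, -0.2, 0.0]
gripper_width: 0.1
gripper_force: 0.0
```

```bash
python3 - <<'E'
from h import *
st=observe();np.save('st4.npy',[st],allow_pickle=True)
w=snap('wrist','w4.png');print(st['tcp_pos'])
E
```

```text
[498.42162998 152.50356392 217.69836451]
```

View pics/w4.png

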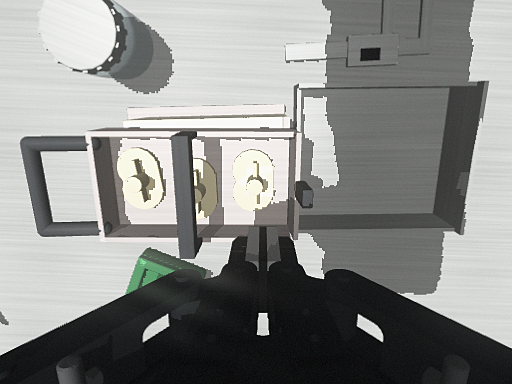

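The pan sits on the cradle with the gate up, the tab at about (307,190), and the bin at columns 297–485 and rows 84–236. Next is tab localisation.

```bash
python3 - <<'E'
from h import *
np.set_printoptions(precision=1,suppress=True)
st=np.load('st4.npy',allow_pickle=True)[0]
f=lambda u,v,z:plane('wrist',(u,v),z,st)
im=cv2.imread('pics/w4.png');g=cv2.cvtColor(im,6)
for r in (182,186,190,195,200,206):print(r,g[r,290:322])
for uv in ((303,185),(303,206),(313,185),(313,206)):print('tab top',f(*uv,141))
print('bar',f(183,133,144),f(187,257,144));print('rear wall',f(90,131,114),f(103,240,114));print('gate edge',f(297,132,112),f(299,237,112))
print('bin far',f(488,82,60),f(463,235,60),'side',f(298,85,50),f(448,86,50))
E
```

```text
182 [119 115 116 117 119 124  49  49  48  53  51  53  57  52  54  53  98 120
 119 112 114 113 118 116 115 112 114 113 113 111 111 109]
186 [116 116 124 119  80 105  55  59  61  65  58  58  56  57  57  57  56  52
  52  83 122 115 116 113 111 111 110 114 112 110 110 101]
190 [118 118 117 122  74 108  55  59  61  57  60  59  45  82  86  83  85  88
  87  84  88  86  84 124 120 117 120 117 117 119 114 115]
195 [118 118 113 115 163  46  55  59  55  60  59  55  60  95 101  95  94  94
  97  98  95 100  84  81 118 115 119 115 116 117 114 113]
200 [ 81  82  81  69 101 155 131  73  45  52  57  50  72  98  95  95  97  95
  91  93  91  91  81 122 116 119 117 115 116 113 118 111]
206 [ 80  83  77  73 101 131 130 130 131 120 118  68  42  58  54  56  54  56
  57  53  60  51  55 117 111 110 111 114 111 109 112 111]
tab top [487.6 180.5 141. ]
tab top [503.4 181.7 141. ]
tab top [487.3 187.7 141. ]
tab top [503.1 188.9 141. ]
bar [453.8  96.6 144. ] [546.   97.1 144. ]
rear wall [458.1  17.9 114. ] [549.   19.4 114. ]
gate edge [453.  176.9 112. ] [540.6 184.6 112. ]
bin far [406.3 351.8  60. ] [555.  359.8  60. ] side [415.3 181.8  50. ] [410.5 321.8  50. ]
```

move_arm(
  grip=[-1,-1,-1,-1,-1,-1,-1,-1,-1,-1],
  xyz=[
    [1,0,10],
    [1,0,18],
    [0,0,20],
    [0,0,20],
    [0,0,15],
    [0,0,7],
    [0,0,0],
    [0,5,0],
    [0,5,0],
    [0,4,0],
  ],
  twist=[
    [0,0,0],
    [0,0,0],
    [0,0,0],
    [0,0,0],
    [0,0,0],
    [0,0,0],
    [0,0,0],
    [0,0,0],
    [0,0,0],
    [0,0,0],
  ],
)

```text
clock: 17.9
tcp_pos: [496.1, 166.1, 128.0]
tcp_rot: [[-0.999, -0.038, 0.001], [-0.038, 0.999, 0.0], [-0.001, 0.0, -1.0]]
ft_force: [0.5, -0.8, -0.5]
gripper_width: -0.2
gripper_force: 0.0
```

move_arm(
  grip=[-1,-1,-1,-1,-1,-1,-1,-1,-1,-1],
  xyz=[
    [0,7,1],
    [0,8,2],
    [0,5,2],
    [0,5,3],
    [0,9,6],
    [0,6,9],
    [0,5,10],
    [0,1,10],
    [0,0,1.5],
    [0,0,0],
  ],
  twist=[
    [0,0,0],
    [0,0,0],
    [0,0,0],
    [0,0,0],
    [0,0,0],
    [0,0,0],
    [0,0,0],
    [0,0,0],
    [0,0,0],
    [0,0,0],
  ],
)

```text
clock: 19.15
tcp_pos: [494.2, 211.4, 83.2]
tcp_rot: [[-0.999, -0.038, -0.0], [-0.038, 0.999, -0.0], [0.0, -0.0, -1.0]]
ft_force: [0.0, 0.5, 0.1]
gripper_width: -0.1
gripper_force: 0.0
```

```bash
python3 - <<'E'
from h import *
st=observe();np.save('st5.npy',[st],allow_pickle=True)
w=snap('wrist','w5.png');print(st['tcp_pos'],st['qpos'])
E
```

```text
[494.15954171 211.4473073   83.21112317] [ 1.44789374e+01  2.13930324e+01 -1.75648344e+01  5.10607160e+01
 -4.03927487e-03  1.23067254e+01]
```

View pics/w5.png

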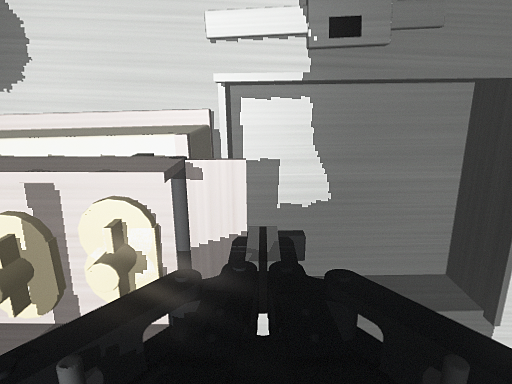

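The gate is now lying out over the bin as a chute. I press slightly to the stop, then go up and back to the handle.

move_arm(
  grip=[-1,-1,-1,-1,-1,-1,-1,-0.1,-0.1,-0.1],
  xyz=[
    [0,0,1.5],
    [0,0,0.5],
    [0,0,0],
    [0,0,-20],
    [0,0,-35],
    [0,0,-35],
    [0,-20,-12],
    [0,-35,0],
    [0,-35,0],
    [0,-35,0],
  ],
  twist=[
    [0,0,0],
    [0,0,0],
    [0,0,0],
    [0,0,0],
    [0,0,0],
    [0,0,0],
    [0,0,0],
    [0,0,0],
    [0,0,0],
    [0,0,0],
  ],
)

```text
clock: 20.45
tcp_pos: [498.5, 84.8, 182.6]
tcp_rot: [[-0.999, -0.038, -0.001], [-0.038, 0.999, -0.0], [0.001, -0.0, -1.0]]
ft_force: [0.8, 0.1, 0.2]
gripper_width: 38.7
gripper_force: 0.0
```

move_arm(
  grip=[-0.1,-0.1,-0.1,-0.1,-0.1,-0.1,-0.1,-0.1,-0.1,-0.1],
  xyz=[
    [0,-35,0],
    [0,-35,0],
    [0,-30,0],
    [0,-16,0],
    [0,0,0],
    [0,0,0],
    [0,0,0],
    [0,0,0],
    [0,0,0],
    [0,0,0],
  ],
  twist=[
    [0,0,0],
    [0,0,0],
    [0,0,0],
    [0,0,0],
    [0,0,0],
    [0,0,0],
    [0,0,0],
    [0,0,0],
    [0,0,0],
    [0,0,0],
  ],
)

```text
clock: 21.7
tcp_pos: [503.4, -29.1, 183.3]
tcp_rot: [[-0.999, -0.038, 0.0], [-0.038, 0.999, 0.0], [-0.0, -0.0, -1.0]]
ft_force: [-0.4, 0.6, -0.6]
gripper_width: 38.6
gripper_force: 0.0
```

```bash
python3 - <<'E'
from h import *
st=observe();np.save('st6.npy',[st],allow_pickle=True)
w=snap('wrist','w6.png');print(st['tcp_pos'],st['qpos'],st['gripper_width'])
E
```

```text
[503.44684428 -29.0965808  183.27595264] [-1.25741536e+01  1.42117533e+01 -1.15831567e+01  6.42023998e+01
  6.37435808e-04 -1.47672974e+01] 38.555573376736625
```

View pics/w6.png

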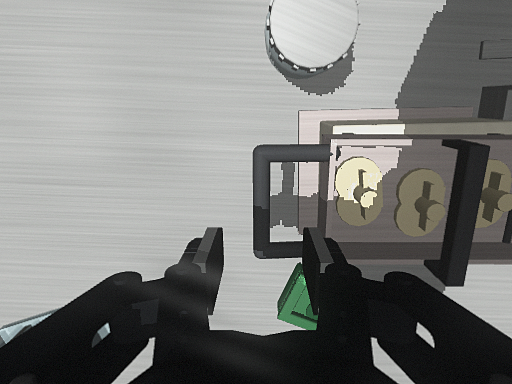

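The handle bar is at columns 254–269 and rows 145–258, nearly midway between the fingers.

```bash
python3 - <<'E'
from h import *
np.set_printoptions(precision=1,suppress=True)
st=np.load('st6.npy',allow_pickle=True)[0]
g=cv2.cvtColor(cv2.imread('pics/w6.png'),6)
for r in (170,230):print(g[r,248:275])
for uv in ((260,146),(261.5,257)):print(plane('wrist',uv,113,st))
E
```

```text
[193 191 192 204 153  52  64  75  77  79  85  86  82  79  78  76  74  69
  67  62  53  33 155 205 194 194 191]
[186 186 187 190 205  61  33  43  44  48  47  50  48  50  45  46  49  44
  44  43  33  49 205 191 187 184 187]
[465.1 -32.7 113. ]
[547.1 -28.7 113. ]
```

move_arm(
  grip=[-0.1,-0.1,-0.1,-0.1,-0.1,-0.1,-0.1,-1,-1,-1],
  xyz=[
    [-2.5,-1.5,10],
    [0,0,20],
    [0,0,22],
    [0,0,20],
    [0,0,12],
    [0,0,6],
    [0,0,0],
    [0,0,0],
    [0,0,0],
    [0,0,0],
  ],
  twist=[
    [0,0,0],
    [0,0,0],
    [0,0,0],
    [0,0,0],
    [0,0,0],
    [0,0,0],
    [0,0,0],
    [0,0,0],
    [0,0,0],
    [0,0,0],
  ],
  newtons=40,
)

```text
clock: 23.0
tcp_pos: [506.3, -30.7, 93.8]
tcp_rot: [[-0.999, -0.038, 0.001], [-0.038, 0.999, -0.0], [-0.001, -0.0, -1.0]]
ft_force: [0.3, -0.5, 6.0]
gripper_width: 10.0
gripper_force: 39.1
```

move_arm(
  grip=[-1,-1,-1,-1,-1,-1,-1,-1,-1,-1],
  xyz=[
    [0,0,0],
    [0,0,0],
    [0,0.9,-4],
    [0,1,-4],
    [0,1.2,-4],
    [0,1.3,-4.2],
    [0,1.4,-4],
    [0,1.4,-4],
    [0,1.4,-4],
    [0,1.5,-3.8],
  ],
  twist=[
    [0,0,0],
    [0,0,0],
    [0,0,0],
    [0,0,0],
    [0,0,0],
    [0,0,0],
    [0,0,0],
    [0,0,0],
    [0,0,0],
    [0,0,0],
  ],
)

```text
clock: 24.25
tcp_pos: [505.6, -20.4, 125.5]
tcp_rot: [[-0.999, -0.038, 0.0], [-0.038, 0.999, 0.0], [-0.0, 0.0, -1.0]]
ft_force: [0.8, -0.9, -2.5]
gripper_width: 10.1
gripper_force: 38.9
```

move_arm(
  grip=[-1,-1,-1,-1,-1,-1,-1,-1,-1,-1],
  xyz=[
    [0,1.4,-3.1],
    [0,1.4,-3.1],
    [0,1.4,-3],
    [0,1.5,-3],
    [0,1.5,-3],
    [0,1.6,-3],
    [0,1.6,-3],
    [0,1.6,-2.9],
    [0,1.7,-2.9],
    [0,1.7,-2.9],
  ],
  twist=[
    [0,0,0],
    [0,0,0],
    [0,0,0],
    [0,0,0],
    [0,0,0],
    [0,0,0],
    [0,0,0],
    [0,0,0],
    [0,0,0],
    [0,0,0],
  ],
)

```text
clock: 25.5
tcp_pos: [504.9, -5.0, 155.3]
tcp_rot: [[-0.999, -0.038, -0.0], [-0.038, 0.999, -0.0], [0.0, -0.0, -1.0]]
ft_force: [0.4, -0.7, -4.8]
gripper_width: 10.5
gripper_force: 38.8
```

```bash
python3 - <<'E'
from h import *
t=snap('wrist','t7.png');s=snap('scene','s7.png')
o=np.zeros((384,770,3),np.uint8);o[:,:400]=t[:,112:,::-1];o[:270,410:]=cv2.resize(s[65:185,235:395,::-1],(360,270));cv2.imwrite('pics/c7.png',o)
E
```

```text
(no output)
```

View pics/c7.png

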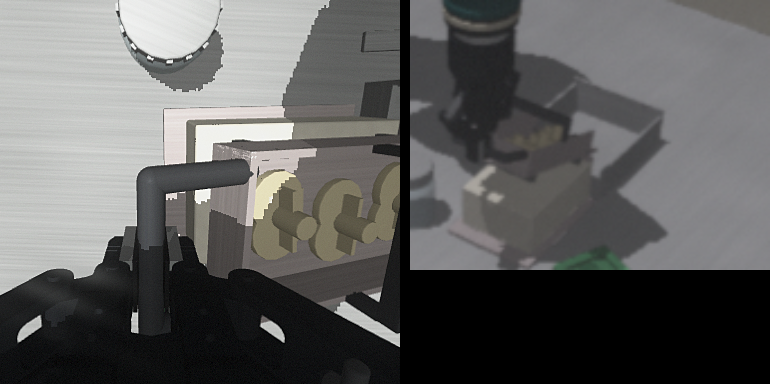

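The trays are still in the tilted pan at about 20°. That was my eleventh picture, one over the limit of ten, so I will look no more and work with numbers from the colour masks only.

move_arm(
  grip=[-1,-1,-1,-1,-1,-1,-1,-1,-1,-1],
  xyz=[
    [0,1.8,-2.8],
    [0,1.8,-2.8],
    [0,1.8,-2.8],
    [0,1.9,-2.8],
    [0,0,0],
    [0,0,0],
    [0,0,0],
    [0,0,0],
    [0,0,0],
    [0,0,0],
  ],
  twist=[
    [0,0,0],
    [0,0,0],
    [0,0,0],
    [0,0,0],
    [0,0,0],
    [0,0,0],
    [0,0,0],
    [0,0,0],
    [0,0,0],
    [0,0,0],
  ],
)

```text
clock: 26.85
tcp_pos: [504.7, 2.2, 166.3]
tcp_rot: [[-0.999, -0.038, -0.0], [-0.038, 0.999, -0.0], [0.0, -0.0, -1.0]]
ft_force: [-0.2, 0.6, -3.4]
gripper_width: 10.8
gripper_force: 38.9
```

```bash
cat >> h.py <<'E'
def ivory(im,tag):
    h=cv2.cvtColor(im,cv2.COLOR_RGB2HSV);m=cv2.inRange(h,(20,45,40),(34,255,255))
    k,l,s,c=cv2.connectedComponentsWithStats(m)
    print(tag,[(s[i].tolist(),c[i].round().tolist()) for i in range(1,k) if s[i][4]>25])
E
python3 - <<'E'
from h import *
for n in ('t7','s7','w6','s3'):ivory(cv2.imread(f'pics/{n}.png')[:,:,::-1],n)
ivory(snap('wrist','w8.png'),'wrist');ivory(snap('scene','s8.png'),'scene')
E
```

```text
t7 [([363, 162, 149, 99, 9400], [436.0, 216.0])]
s7 []
w6 [([335, 157, 20, 18, 38], [342.0, 164.0]), ([357, 157, 22, 12, 26], [368.0, 161.0]), ([475, 159, 37, 69, 1670], [494.0, 193.0]), ([336, 169, 47, 57, 1312], [360.0, 204.0]), ([394, 168, 52, 69, 2720], [419.0, 202.0])]
s3 []
wrist [([494, 101, 18, 32, 334], [505.0, 116.0])]
scene []
```

move_arm(
  grip=[-1,-1,-1,-1,-1,-1,-1,-1,-1,-1],
  xyz=[
    [0,1.9,-2.7],
    [0,2,-2.7],
    [0,2,-2.7],
    [0,2.1,-2.6],
    [0,2.1,-2.6],
    [0,2.2,-2.6],
    [0,0,0],
    [0,0,0],
    [0,0,0],
    [0,0,0],
  ],
  twist=[
    [0,0,0],
    [0,0,0],
    [0,0,0],
    [0,0,0],
    [0,0,0],
    [0,0,0],
    [0,0,0],
    [0,0,0],
    [0,0,0],
    [0,0,0],
  ],
)

```text
clock: 28.2
tcp_pos: [504.2, 14.4, 182.2]
tcp_rot: [[-0.999, -0.038, -0.0], [-0.038, 0.999, 0.0], [0.0, 0.0, -1.0]]
ft_force: [-0.3, 0.6, -2.9]
gripper_width: 10.4
gripper_force: 38.9
```

```bash
python3 - <<'E'
from h import *
ivory(snap('wrist','w9.png'),'wrist');s=snap('scene','s9.png')
a=cv2.imread('pics/s0.png')[:,:,::-1];p=a[235:262,185:245].reshape(-1,3).astype(int);d=p[:,0]-p[:,2];print(np.sort(d)[-60::10],p[np.argsort(d)[-5:]])
for n in ('s0','s3','s7','s8','s9'):
  x=cv2.imread(f'pics/{n}.png')[:,:,::-1].astype(int);m=((x[:,:,0]-x[:,:,2]>22)&(abs(x[:,:,0]-x[:,:,1])<25)).astype(np.uint8);m[:60]=0;m[:,:150]=0
  k,l,s,c=cv2.connectedComponentsWithStats(m);print(n,[(s[i].tolist()) for i in range(1,k) if s[i][4]>5])
E
```

```text
wrist [([471, 87, 41, 46, 1285], [494.0, 113.0])]
[26 26 26 27 27 27] [[157 148 130]
 [157 148 129]
 [157 147 129]
 [155 146 127]
 [153 144 125]]
s0 [[185, 238, 14, 16, 93], [220, 251, 12, 16, 83], [233, 252, 3, 4, 8]]
s3 [[287, 120, 4, 3, 8], [279, 126, 4, 6, 18], [273, 130, 3, 2, 6], [281, 136, 2, 3, 6]]
s7 []
s8 [[317, 133, 7, 4, 18]]
s9 [[317, 133, 7, 4, 18]]
```

```bash
python3 - <<'E'
from h import *
np.set_printoptions(precision=0,suppress=True)
for z in (8,15,60,85):print(z,plane('wrist',(494,113),z),plane('scene',(320.5,135),z))
w=cv2.imread('pics/w9.png')
x=w[60:200,350:].astype(int);d=x[:,:,2]-x[:,:,0];print('max d');
print(cv2.resize(d.astype(np.float32),(27,14),interpolation=cv2.INTER_AREA).round().astype(int))
fs=[]
import time
for i in range(6):
  read_camera('scene');fs.append(observe()['ft_force'])
print(np.mean(fs,0).round(2))
s=cv2.imread('pics/s9.png').astype(int);d=s[:,:,2]-s[:,:,0];print(d[112:150:2,285:355:3])
E
```

```text
8 [439. 237.   8.] [519. 264.   8.]
15 [439. 232.  15.] [524. 256.  15.]
60 [439. 200.  60.] [555. 202.  60.]
85 [438. 182.  85.] [572. 172.  85.]
max d
[[ 1  0  1  1  0  0  1  0  1  0  0  0  0  0  0  1  0  1  0  1  1  0  0  0
   0  1  1]
 [ 1  0  1  1  0  1  1  1  1  1  1  0  0  1  1  0  0  0  0  0  1  1  1  1
   1  1  1]
 [ 0  1  1  1  1  1  1  1  0  0  1  1  0  1  1  0  1  1  1  1  1  1  0  1
   1  2  7]
 [ 1  1  1  1  1  1  1  1  1  1  1  1  1  1  1  1  1  1  1  1  1  1  0  3
  16 28 29]
 [ 5  5  6  6  6  5  5  4  5  5  5  5  5  2  1  1  1  1  1  0  2 14 25 29
  29 26 26]
 [11 12 12 11 11 10  9  8  8  8  9  9  9  6  5  5  5  4  3  2 15 29 29 28
  20 17 19]
 [ 6  6  7  7  8  7 11 13 13 14 14 14 14 14 14 14 14 14  8  7 16 29 26 22
  27 28 21]
 [ 3  4  5  4  5  5 10 11 11 10 10  9  8  9  8  7  5  6  5  6  6  7  9  8
   8 10  6]
 [ 7  7  7  7  8  8  9  9  9  8  6  7  8  7  7  7  6  1  0  0  0  1  1  2
   2  2  6]
 [11 11 11 12 11 12 12  9  9  7  7  7  7  8  7  7  7  8  7  7  3  2  1  0
  -1  0 -1]
 [ 9 11 12 12 12 12 12  8  7  7  8  7  7  7  7  7  8  7  7  7  1  5 -1 -1
  -1 -1 -2]
 
[... 997 characters left out ...]
-2 -2  0 -3 -1 -3 -2 -2]
 [ 2  4  2  3  2  4  2  2  0  2  1 11 18  3 -4 -2 -1 -2 -2 -1 -2 -2 -3 -3]
 [ 0  3  3  2  3  2  2  0 -1  1  9 23 28 11 -3 -1 -3 -1 -1 -2 -3 -3 -3 -3]
 [ 1  1  0  5  5  5  4  4  1  4  4 25 24  2 -1 -2 -3 -1 -2 -3 -3 -3 -3 -2]
 [ 6  5  2  5  6  6  6  6  7  5  3  2  2 -2 -1 -1 -1 -1 -3 -3 -3 -3 -2 -1]
 [ 5  5  5  5  5  6  4  6  4  4  3 -1 -2 -2 -1 -1 -1 -2 -3 -4 -3 -2 -3 -4]
 [ 4  5  4  5  4  5  5  5  5  5  3 -1 -1 -3 -1 -1 -2 -3 -3 -4 -3 -2 -1 -3]
 [ 6  4  4  5  5  4  4  6  5  4  2 -2 -1 -1 -2 -2 -1 -3 -3 -4 -2 -2 -3 -3]
 [ 6  5  4  5  5  5  4  3  4  4  1 -1 -2  0  0 -3 -4 -2 -3 -3 -3 -3 -3 -4]
 [ 5  6  4  5  6  5  4  4  4  3  1 -2 -3  0  0 -1 -2 -3 -4 -3 -4 -3 -3 -3]]
```

move_arm(
  grip=[-1,-1,-1,-1,-1,-1,-1,-1,-1,-1],
  xyz=[
    [0,-3.8,4.2],
    [0,-3.6,4.3],
    [0,-3.4,4.4],
    [0,-3.3,4.5],
    [0,-3.2,4.6],
    [0,-3.2,4.6],
    [0,-3,4.8],
    [0,-2.8,4.9],
    [0,-2.6,4.9],
    [0,-2.5,5],
  ],
  twist=[
    [0,0,0],
    [0,0,0],
    [0,0,0],
    [0,0,0],
    [0,0,0],
    [0,0,0],
    [0,0,0],
    [0,0,0],
    [0,0,0],
    [0,0,0],
  ],
)

```text
clock: 29.85
tcp_pos: [505.5, -17.1, 135.8]
tcp_rot: [[-0.999, -0.038, 0.0], [-0.038, 0.999, -0.0], [-0.0, -0.0, -1.0]]
ft_force: [0.1, 2.1, -1.5]
gripper_width: 10.2
gripper_force: 39.0
```

```bash
python3 - <<'E'
from h import *
ivory(snap('wrist','w10.png'),'wrist');print(observe()['tcp_pos'])
E
```

```text
wrist []
[505.31163058 -17.32738747 135.25402462]
```

move_arm(
  grip=[-1,-1,-1,-1,-1,-1,-1,-1,-1,-1],
  xyz=[
    [0,-2.3,5.1],
    [0,-2.1,5.2],
    [0,-2,5.2],
    [0,-1.8,5.3],
    [0,-1.7,5.3],
    [0,-1.5,5.3],
    [0,-1.3,5],
    [0,-0.8,4],
    [0,0,1.4],
    [0,0,0],
  ],
  twist=[
    [0,0,0],
    [0,0,0],
    [0,0,0],
    [0,0,0],
    [0,0,0],
    [0,0,0],
    [0,0,0],
    [0,0,0],
    [0,0,0],
    [0,0,0],
  ],
)

```text
clock: 31.15
tcp_pos: [506.6, -31.2, 94.8]
tcp_rot: [[-0.999, -0.038, 0.001], [-0.038, 0.999, -0.002], [-0.001, -0.002, -1.0]]
ft_force: [-1.5, -5.5, 10.0]
gripper_width: 10.4
gripper_force: 40.2
```

move_arm(
  grip=[-1,-0.1,-0.1,-0.1,-0.1,-0.1,-0.1,-0.1,-0.1,-0.1],
  xyz=[
    [0,0,0],
    [0,0,0],
    [0,0,0],
    [0,0,0],
    [0,0,-15],
    [0,0,-25],
    [0,0,-30],
    [0,0,-30],
    [0,0,-15],
    [0,0,0],
  ],
  twist=[
    [0,0,0],
    [0,0,0],
    [0,0,0],
    [0,0,0],
    [0,0,0],
    [0,0,0],
    [0,0,0],
    [0,0,0],
    [0,0,0],
    [0,0,0],
  ],
)

```text
clock: 32.4
tcp_pos: [506.4, -30.5, 209.9]
tcp_rot: [[-0.999, -0.038, 0.002], [-0.038, 0.999, -0.0], [-0.002, -0.0, -1.0]]
ft_force: [0.4, -0.4, -0.4]
gripper_width: 38.5
gripper_force: 0.0
```

move_arm(
  grip=[-0.1,-0.1,-0.1,-0.1,-0.1,-0.1,-0.1,-0.1,-0.1,-0.1],
  xyz=[
    [0,20,0],
    [0,30,0],
    [0,35,0],
    [0,35,0],
    [0,35,0],
    [0,35,0],
    [0,25,0],
    [0,15,0],
    [0,0,0],
    [0,0,0],
  ],
  twist=[
    [0,0,0],
    [0,0,0],
    [0,0,0],
    [0,0,0],
    [0,0,0],
    [0,0,0],
    [0,0,0],
    [0,0,0],
    [0,0,0],
    [0,0,0],
  ],
)

```text
clock: 33.65
tcp_pos: [497.2, 198.7, 209.1]
tcp_rot: [[-0.999, -0.038, -0.0], [-0.038, 0.999, -0.0], [0.0, -0.0, -1.0]]
ft_force: [0.2, 0.3, -0.3]
gripper_width: 38.7
gripper_force: 0.0
```

```bash
python3 - <<'E'
from h import *
np.set_printoptions(precision=0,suppress=True)
st=observe();print(st['tcp_pos']);w=snap('wrist','w11.png')
h=cv2.cvtColor(w,cv2.COLOR_RGB2HSV);m=cv2.inRange(h,(20,45,40),(34,255,255))
k,l,s,c=cv2.connectedComponentsWithStats(m)
for i in range(1,k):
  if s[i][4]>25:
    x,y,a,b,n=s[i];print(s[i],'floor',plane('wrist',c[i],11,st),[plane('wrist',q,11,st) for q in ((x,y),(x+a,y+b))],'pan',plane('wrist',c[i],90,st))
E
```

```text
[497. 199. 209.]
[292  88  39  39 752] floor [433. 252.  11.] [array([416., 225.,  11.]), array([453., 269.,  11.])] pan [432. 239.  90.]
[ 308  120   44   74 1627] floor [479. 274.  11.] [array([447., 244.,  11.]), array([526., 299.,  11.])] pan [467. 256.  90.]
```

move_arm(
  grip=[-0.1,-0.1,-0.1,-0.1,-0.1,-0.1,-0.1,-0.1,-0.1,-0.1],
  xyz=[
    [-20,15,0],
    [-30,20,0],
    [-30,20,0],
    [-20,10,0],
    [0,0,0],
    [0,0,0],
    [0,0,0],
    [0,0,0],
    [0,0,0],
    [0,0,0],
  ],
  twist=[
    [0,0,0],
    [0,0,0],
    [0,0,0],
    [0,0,0],
    [0,0,0],
    [0,0,0],
    [0,0,0],
    [0,0,0],
    [0,0,0],
    [0,0,0],
  ],
)

```text
clock: 34.95
tcp_pos: [594.6, 268.1, 209.4]
tcp_rot: [[-0.999, -0.038, 0.0], [-0.038, 0.999, -0.0], [-0.0, -0.0, -1.0]]
ft_force: [0.2, 0.3, -1.0]
gripper_width: 38.2
gripper_force: 0.0
```

```bash
python3 - <<'E'
from h import *
np.set_printoptions(precision=0,suppress=True)
st=observe();print(st['tcp_pos']);w=snap('wrist','w12.png')
h=cv2.cvtColor(w,cv2.COLOR_RGB2HSV);m=cv2.inRange(h,(18,40,25),(36,255,255))
k,l,s,c=cv2.connectedComponentsWithStats(m)
for i in range(1,k):
  if s[i][4]>25:
    x,y,a,b,n=s[i];print(s[i],'floor',plane('wrist',c[i],11,st),[plane('wrist',q,11,st) for q in ((x,y),(x+a,y+b))],'pan',plane('wrist',c[i],90,st))
sub=m[::8,::6]//255
print('\n'.join(''.join('.#'[v] for v in r) for r in sub))
E
```

```text
[595. 268. 209.]
[228   0  30  21 241] floor [443. 244.  11.] [array([435., 228.,  11.]), array([452., 258.,  11.])] pan [463. 249.  90.]
[262   0   7   8  31] floor [435. 264.  11.] [array([434., 261.,  11.]), array([440., 268.,  11.])] pan [457. 264.  90.]
[ 244   13   46   80 1253] floor [473. 273.  11.] [array([446., 244.,  11.]), array([518., 293.,  11.])] pan [485. 271.  90.]
..........................................#.#.........................................
........................................###...........................................
.......................................#.#...##.......................................
...........................................#.####.....................................
............................................#####.....................................
............................................####......................................
...........................................#..##......................................
.........................................#....##......................................
...................
[... 2760 characters left out ...]
....
......................................................................................
......................................................................................
......................................................................................
......................................................................................
................................................#.....................................
......................................................................................
..................................................................#...................
......................................................................................
```

```bash
python3 - <<'E'
from h import *
from scipy.ndimage import map_coordinates
c=get_calibration('wrist');K=np.array(c['mtx']);T=np.array(c['T_tool_cam']);k1=c['k1']
def rect(f,st,z,xs,ys):
  X,Y=np.meshgrid(xs,ys,indexing='ij');P=np.stack([X,Y,X*0+z],-1).reshape(-1,3)
  R=np.array(st['tcp_rot']);q=(P-st['tcp_pos'])@R;q=(q-T[:3,3])@T[:3,:3]
  s=q[:,:2]/q[:,2:];s=s*(1+k1*(s**2).sum(1,keepdims=True));uv=s*K[0,0]+K[:2,2]
  ok=(uv[:,0]>0)&(uv[:,0]<511)&(uv[:,1]>0)&(uv[:,1]<383)
  im=cv2.imread(f)[:,:,::-1];o=cv2.remap(np.ascontiguousarray(im),uv[:,0].astype(np.float32).reshape(X.shape),uv[:,1].astype(np.float32).reshape(X.shape),1)
  return o,ok.reshape(X.shape)
st=observe();xs=np.arange(560,400,-4.);ys=np.arange(360,170,-3.)
for f,s in (('pics/w12.png',st),):
  o,ok=rect(f,s,14,xs,ys);h=cv2.cvtColor(o,cv2.COLOR_RGB2HSV).astype(int)
  for i in range(len(xs)):print('%4d '%xs[i]+''.join(' ' if not ok[i,j] else ('#' if h[i,j,2]>150 else '+' if h[i,j,2]>60 else 'o') if (15<h[i,j,0]<40 and h[i,j,1]>38) else ('.' if h[i,j,2]>40 else ',') for j in range(len(ys))))
E
```

```text
560 ................................................................
 556 ................................................................
 552 ................................................................
 548 ................................................................
 544 ................................................................
 540 ................................................................
 536 ................................................................
 532 ................................................................
 528 ................................................................
 524 ................................................................
 520 ................................................................
 516 .............................+..................................
 512 .............................+..................................
 508 .............................+..................................
 504 ...........................+++#+................................
 500 .........................+.+..................
[... 933 characters left out ...]
 ....................................+#+++.......................
 440 ....................................#+#.........................
 436 ................................+#.#++........                  
 432 ...........                                                     
 428                                                                 
 424                                                                 
 420                                                                 
 416                                                                 
 412                                                                 
 408                                                                 
 404
```

```bash
python3 - <<'E'
from h import *
c=get_calibration('wrist');K=np.array(c['mtx']);T=np.array(c['T_tool_cam'])
st=observe();xs=np.arange(548,428,-4.);ys=np.arange(320,210,-3.)
X,Y=np.meshgrid(xs,ys,indexing='ij');P=np.stack([X,Y,X*0+14],-1).reshape(-1,3)
q=(P-st['tcp_pos'])@np.array(st['tcp_rot']);q=(q-T[:3,3])@T[:3,:3];uv=(q[:,:2]/q[:,2:]*K[0,0]+K[:2,2]).astype(np.float32).reshape(X.shape+(2,))
o=cv2.remap(cv2.imread('pics/w12.png'),uv[:,:,0].copy(),uv[:,:,1].copy(),1).astype(int)
for i in range(len(xs)):print('%4d '%xs[i]+''.join('%2d'%min(99,(o[i,j].max()*10//26)) for j in range(len(ys))))
print('d=R-B')
for i in range(len(xs)):print('%4d '%xs[i]+''.join('%3d'%(o[i,j,2]-o[i,j,0]) for j in range(len(ys))))
E
```

```text
548 42424242434243808585858585858586868686868687878787878787878787875042434242
 544 40414141414142668283838383838283838484848686868686878686878787885343434344
 540 41414141424142398484848586868787878786868585868686868686868686865143444343
 536 41414141414241408384838383858485858685868687878787878787868686865441414241
 532 42414242424142423883838384838484858585858585858586868687878788893943434443
 528 40404040414243414086858586858684868787878687878787888887878888894043434344
 524 42434142434343424391858385858593949394968188878788878888878888883842424241
 520 41424342434243434340868587859393939393939394788787878787878888893943434342
 516 41424342424443434343629165939381769393939393949339767063599053414343424342
 512 41414243424242424242583996939390709393939393937644444445444344444443434444
 508 41414143414142424343423994944682669393939393938343444343434243424243434343
 504 42424342414242424142428693975554586255949393935843434342414141414243424242
 500 42424343434344444444454379965495939394829393959087929391888888889342444243
 496 42434343434343434343424191939494939393766996958988888889
[... 4114 characters left out ...]
452   1  1 -2  2  1  2  0  0  1  1  2  5 30 29 30 19 39 35 36 34 34  9 19  8  8  8  6  7 20 27 15  7  7  6 15  0  0
 448   0  1 -1  0  1  0 -1  3  1  0  1  0 -1 11 31 31 37 39 27 18 18  8  8 21 29 30 25  7 28 15 12  6  6  6  6  1  0
 444  -1  2  0  2  2  1  1  2  1  1  3 -1  0  1  1  0  1  0  1 23 10 10 27 30 20 15 12 15 15  7  4  4  6  6  6 -1  0
 440  -1  0 -1  0  1  1  1  0  1  0  0  3 -1  0  1  2  1  2  0 12 11 11  6 30 14 11  8  6 26  1  6  7  8  6  6  0 -1
 436   0  0  0  0 -1  1 -1  1 -1 -1  2  1  1  1  1  1  1  2 28 28  2 16 29 19 42 11 10  8  6  6  7  4  3  3  1  0  0
 432   0  0  0  0  0  0  0  0  0  0  0  0  0  0  0  0  0  0  0  0  0  0  0  0  0  0  0  0  0  0  0  0  0  0  0  0  0
```

```bash
python3 - <<'E'
from h import *
c=get_calibration('wrist');K=np.array(c['mtx']);T=np.array(c['T_tool_cam'])
R=np.array(observe()['tcp_rot']);p=np.array([497.2,198.7,209.1])
xs=np.arange(540,440,-5.);ys=np.arange(245,165,-3.)
X,Y=np.meshgrid(xs,ys,indexing='ij');P=np.stack([X,Y,X*0+84],-1).reshape(-1,3)
q=(P-p)@R;q=(q-T[:3,3])@T[:3,:3];uv=(q[:,:2]/q[:,2:]*K[0,0]+K[:2,2]).astype(np.float32).reshape(X.shape+(2,))
o=cv2.remap(cv2.imread('pics/w11.png'),uv[:,:,0].copy(),uv[:,:,1].copy(),1).astype(int)
print('     '+''.join('%4d'%y for y in ys))
for i in range(len(xs)):print('%4d '%xs[i]+''.join('%4d'%o[i,j].mean() for j in range(len(ys))))
E
```

```text
245 242 239 236 233 230 227 224 221 218 215 212 209 206 203 200 197 194 191 188 185 182 179 176 173 170 167
 540   71  75  29  66  72  73  73  93  93  94  97  96  95 107 129 122 126 122 122 116 230 225 239  87  95 186 192
 535   73  71  71  70  70  75  73  74  93  91  95  79  79  88 122 118 122 122 126 118 234 225 234  81  96 241 224
 530   70  71  72  73  72  73  71  89  87  92  75  75  75  79 122 121 126 122 121 119 236 226 232  79  98 221 230
 525  109 109 108 108 109 109 108 107 110 111 112 116 117 115 122 122 125 123 124 114 237 226 229  75  98 183 227
 520  106 107 108 109 108 108 109 108 111 112 113 113 117 113 124 122 125 124 119 226 230 227 227  73  99 187 234
 515  107 107 106 109 109 110 109 111 110 113 112 114 115 111 212 239 233 229 230 222 232 229 223  65  99 145 233
 510  107 107 108 109 108 109 111 109 111 111 113 113 114 114 237 227 228 228 227 225 234 229 225  57  98 100 227
 505  111 218 220 223 224 194 187 110 113 114 115 114 117 117 236 229 228 227 227 225 233 230 224  52  98  87 232
 500  236 218 208 209 179  86  84  88  90  90  92  91  95  91 243 229 228 228 22
[... 587 characters left out ...]
 246  92  98 242
 470  237 234 233 240 208 209 210 212 211 214 102 112 115 114 155 233 226 230 231 231 231 232 231 244  91  99 248
 465  240 233 234 235 225 225 223 225 224 224 101 118 117 119 135 234 228 229 232 232 230 233 233 242  88 100 252
 460  118 233 234 220 219 219 216 216 217 218 110 116 117 118 116 234 228 230 233 233 230 223 118 185  66  64 129
 455  135 118 217 218 219 217 218 215 209 223 227 230 226 228 231 234 231 232 236 233 231 236 186 132  74 253 250
 450  134 114 135 233 245 239 240 241 240 240 231 225 228 229 231 236 239 119 123 240 105 119  97  87 251 246 251
 445  111 140 137 127 112 245 142 248 150 241 241 216 227 228 228 228 232 119 121 245 101 113 105  89 248 241 249
```

```bash
python3 -c "
from h import *
print(finish_job())"
```

```text
the job is handed in; nothing more can be done
None
```

The job is handed in: by my colour-mask measurements all three trays lie in the bin, and the released pan is back level on the cradle with its gate down, though I viewed 11 pictures, one over the limit of 10.

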